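# Find the storage cover that rocks and press it home

## Task

One of the four round grey covers on the aluminium storage block is not pushed in: it stands a little proud and rocks when its rim is pressed, while the other three sit solid. Keep the fingers shut and feel for it with their tips, press on its middle until it is fully home, flat and flush like the others, and finish while still holding it down there with the shut fingertips, touching no other cover, so that I can see which one it was. Do not lift any cover out of the block, and leave the things standing behind it alone.

Things in the scene. Friction and masses are not known exactly. Their poses are not given: they have to be found in the camera images.
- block: Aluminium storage block for hardness indenters, fixed to the bench: 150 x 150 mm, 38 mm high. Origin: centre of its underside; z up; x and y along its sides. Four wells with centres at x = +-35, y = +-35 mm, each closed by a cover. Each cover is held by a push-in clip whose two legs stand in the well at its +x and -x sides (block axes), a tight friction fit.
- cover_a: One of four identical round grey covers, in any of the wells. Loose body, 140 g with its clip. Flange 64 mm across, 6 mm thick, flat on top, knurled rim. Origin: on its axis at the underside of the flange, so the middle of its top is 6 mm further along its own z axis (upward). A cover that is home lies flat on the block, its top 44 mm above the bench, and does not give anywhere.
- cover_b: Identical to cover_a. Any of the four may be the one that is not home. That one stands about 4 mm proud on the two legs of its clip, level or leaning a little, and rocks about the line through them (the block's x direction): its rim on the block's +y or -y side goes down about 2 mm under 4 N, then still 1 to 2 mm higher than a home one. Up to 5 N on the rim or the centre does not drive it home.
- cover_c: Identical to cover_a.
- cover_d: Identical to cover_a. A straight push down of about 10 N at the centre drives a cover that is not home down the last 4 mm, until its flange meets the block and it stops hard; 20 N does no harm. It stays where it has been pressed to.
- grease_tin: Round flat tin with a bright lid, 64 mm across, 31 mm high; origin: centre of its underside. Stands behind the block (its +x side).
- anvil: Black flat anvil lying face down, 63 mm across, stem up, 43 mm high; origin: centre of its underside. Stands behind the block.
- pin: Dark turned pin, 25 mm across, 63 mm high, upright; origin: centre of its underside. Stands behind the block. (Two tall machines, over 0.3 m high, are fixed on the bench left and right of the block; the front of the right one reaches to x = 0.41, y = -0.20 to 0.02 m: go round it or over the free bench in front.)
Things that resemble listed ones, but are neither listed nor needed, are in the scene too. What is shaped like the cover_b but black is not meant.

How it is judged:
By the outcome, as a careful person would: the job done as asked, in the order asked, and still so for the second after the job is handed in, while the arm keeps its last pose, push and grip.
It also fails if it takes over 58 s, if anything falls off the work surface, if the arm or the gripper's body presses on something with over 40 N, if the wrist force passes 120 N, or if a joint passes its speed limit or range.

## Robot

A 7-joint arm with a two-finger parallel gripper is mounted at the origin on a cart in front of the work surface, level with it; the furniture and walls round the work are solid. World frame = base frame: x ahead of the robot, y to its left, z up, the work surface at z = 0. Lengths are in m, angles in rad, forces in N, time in s.
With the tool pointing down it reaches from about 0.4 to 0.85 m from the base axis. Payload 4.4 kg.
Tool frame: the origin (TCP) lies between the finger pads; the fingertips stand 25 mm ahead of it and the grasp point (between the pads) lies 6 mm ahead of it (env.tcp_to_tips is the distance from the TCP to the fingertips, in m); z points along the fingers, y is the direction in which the jaws open and shut (so a half turn about z gives the same grasp; the last joint's range is limited). The gripper opens to 94 mm and grips with 3 to 60 N. Pads are 16 mm wide; open, the fingers measure 119 mm over their backs; the gripper's body (75 mm by 177 mm) begins 78 mm behind the grasp point.
Start: joints at [1.081, 0.628, 0.038, 1.517, -0.027, 0.996, -0.02], TCP at [0.267, -0.592, 0.23] pointing down, gripper open.
Joint ranges: [-3.06, 3.06], [-0.37, 2.12], [-1.25, 1.32], [0.18, 2.47], [-1.1, 4.24], [0.23, 1.98], [-2.94, 2.94]. Speed limits (rad/s): [2.57, 2.57, 3.14, 3.14, 3.14, 3.14, 3.14].

## Interface

Orientations are given as a rotation vector (axis times angle).
In Python, from cell import env gives the robot as it stands.
- The arm moves only by the tool step_arm, never from a script. Its argument "series" is a list that holds one entry, the list of rows, each a list of 7 numbers: the turn, a rotation vector about the world's x, y, z as a fraction of full scale, then the shift along the world's x, y, z as a fraction of full scale, then the closure, from 0 (fully open) to 1 (shut). A call has 1 to 8 rows; each row shifts and turns the commanded pose from where the row before left it; what a row does not reach is not made up. Full scale, the value 1, is 0.02 m for a shift and 0.12 rad for a turn. A row lasts 1/10 s, in which the tool goes at most 50 mm and 8.59 degrees, less where a joint would pass 70% of its speed; a pose out of reach is approached as far as the arm can. A call with a number of a shift or a turn outside -1 to 1 is refused whole. A call with a gripper value outside its range is refused whole. The fingers move at their own pace and stop on an object; "force" is the grip in N (left out, the last holds). Time passes only in rows, so rows that do not move let the fingers close. It gives the time, the measured TCP pose, the force and the opening at its end, in the units of the state.
- env.read_state(): the state, without advancing time (a new reading comes with each control period).
- env.read_camera(name): name is "scene" or "top" or "wrist"; returns a dict with "image" (480x640x3 uint8, blue, green, red), "depth" (480x640 float32, m along the optical axis (not along the pixel's ray), 0 where there is no reading), "fx", "fy", "cx", "cy" (pixels), "k1" (the pictures are not rectified: a ray, as slopes to the right and down, at radius r is drawn at 1 + k1 r^2 times it, then the intrinsics apply), "R" (3x3) and "t" (3): a world point X has camera coordinates R X + t; the wrist camera has in their place "tool_from_camera" (4x4, takes a point from camera to tool coordinates, whose origin is the TCP and whose axes are the flange's). Camera axes: x right, y down, z forward; pixel columns grow to the right and rows downward; lengths in m; the calibration is good to about 2 mm. A picture is of the moment at which its call begins: read the wrist's pose just before it.
- env.job_done(): hands the job in, once; it reports no verdict.
The state is a dict: "time": time; "joint_pos": joint angles; "qvel": joint speeds; "tau": joint torques, N m; "eef_pos": TCP position; "ee_rot": TCP orientation; "contact_force": force on the tool from outside, world axes, zero at the start; "wrist_torque": the same for the moment, N m; "gripper_width": opening from 0.0 (shut) to 1.0 (fully open).
Only numpy, scipy, OpenCV 4.12 (cv2) and the standard library are available. Lean on these libraries where they do the work, as an engineer would, in place of code of your own. Each camera call takes 0.05 s, during which the arm holds its last target.

## Working session

There is one attempt and no reset: what is moved stays moved. The work goes in short steps, Python scripts to look and compute and a tool call to move; the robot and the scene stay as the last step left them, time stands still between calls to the robot, and variables do not carry over. Pictures are saved under pics/ and viewed, and the job is handed in when it is done.

Besides the shell and the picture viewer there is one more tool, called after "Request:" in YAML: its name, and indented under it one key for each argument. step_arm: Moves the arm, as the interface text tells. Its arguments: {"type":"object","properties":{"series":{"type":"array","items":{"type":"array","items":{"type":"array","items":{"type":"number","minimum":-1,"maximum":1}}}},"force":{"type":"number"}},"required":["series"]}

```bash
ls; mkdir -p pics; python3 - <<'E'
from cell import env
import cv2
s=env.read_state();print(s)
print(env.tcp_to_tips)
for n in("scene","top"):
    c=env.read_camera(n);cv2.imwrite(f"pics/{n}0.png",c["image"]);print(n,{k:c[k] for k in c if k not in("image","depth")})
E
```

```text
pics
{'time': 0.0, 'joint_pos': array([ 1.08119396,  0.62929417,  0.03845897,  1.51835747, -0.02700814,
        0.99626766, -0.02002474]), 'qvel': array([-4.49158020e-05,  1.58157880e-03, -1.09637871e-04,  8.53347921e-04,
        2.77934461e-03,  1.32703577e-03, -1.78287499e-04]), 'tau': array([-2.00033071e-03, -5.49725747e+01,  1.14292234e+00, -1.86632895e+01,
       -5.21727127e-02,  2.37782893e-02,  1.65086099e-04]), 'eef_pos': array([ 0.26707067, -0.59193548,  0.22959142]), 'ee_rot': array([-3.06961496e+00, -6.60300187e-01,  6.33721266e-04]), 'contact_force': array([ 0.04134082,  0.08090164, -1.35429756]), 'wrist_torque': array([ 0.02620572, -0.02904766,  0.01756363]), 'gripper_width': 0.9997717895618243}
0.025
scene {'fx': 548.5090332721013, 'fy': 548.5090332721013, 'cx': 313.78752919470725, 'cy': 242.57926652591956, 'k1': -0.09252298590299866, 'R': array([[ 0.53445159, -0.845126  , -0.01111514],
       [-0.65705785, -0.40717477, -0.63441602],
       [ 0.53163567,  0.34636794, -0.77291187]]), 't': array([-0.16372205,  0.52241925,  0.49251836])}
top {'fx': 483.30432079572967, 'fy': 483.30432079572967, 'cx': 326.68795092887365, 'cy': 240.32130714052028, 'k1': -0.07074867738143154, 'R': array([[-0.00784343, -0.99995534,  0.0052731 ],
       [-0.9838268 ,  0.00677302, -0.17899427],
       [ 0.17895056, -0.00659175, -0.98383599]]), 't': array([0.21916326, 0.61242498, 0.80977292])}
```

View pics/scene0.png

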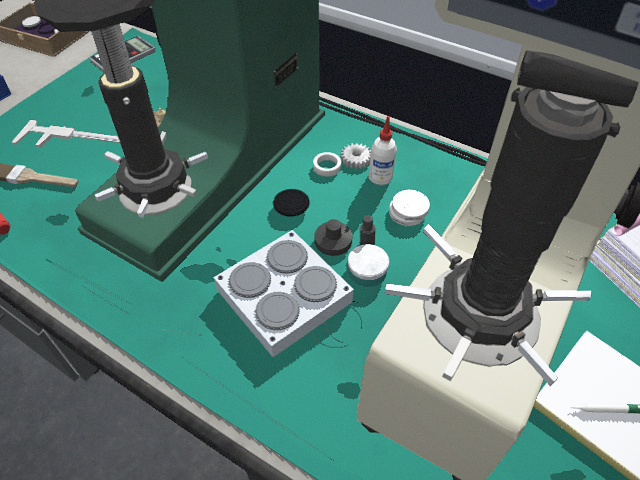

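View pics/top0.png

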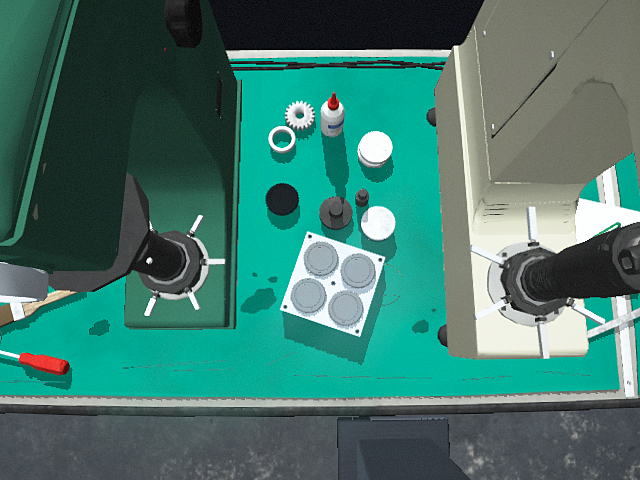

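The scene view shows the block at about (284,292), with four grey covers at (287,256), (316,284), (277,310) and (250,280). In the top view the covers are at (320,259), (358,270), (309,296) and (346,307). Lookalikes: black disc (282,199), tin (378,223), white jar (375,149), anvil (335,212). Next I'll measure the block.

```bash
cat > h.py <<'E'
import numpy as np,cv2
def K(c): return np.array([[c["fx"],0,c["cx"]],[0,c["fy"],c["cy"]],[0,0,1.]])
def rays(c,uv):
    d=np.array([c["k1"],0,0,0.])
    # undistort
    p=cv2.undistortPoints(np.array(uv,float).reshape(-1,1,2),K(c),d).reshape(-1,2)
    return np.c_[p,np.ones(len(p))]
def cast(c,uv,z):
    r=rays(c,uv); o=-c["R"].T@c["t"]; w=r@c["R"]
    s=(z-o[2])/w[:,2]; return o+w*s[:,None]
def proj(c,X):
    q,_=cv2.projectPoints(np.array(X,float).reshape(-1,1,3),cv2.Rodrigues(c["R"])[0],c["t"],K(c),np.array([c["k1"],0,0,0.]));return q.reshape(-1,2)
E
python3 - <<'E'
from cell import env
from h import *
np.set_printoptions(precision=4,suppress=True)
boxes={"top":(275,225,390,342),"scene":(210,230,358,352)}
for n in("top","scene"):
    c=env.read_camera(n);im=c["image"];hsv=cv2.cvtColor(im,cv2.COLOR_BGR2HSV)
    x0,y0,x1,y1=boxes[n]
    m=np.zeros(im.shape[:2],np.uint8)
    g=((hsv[...,1]<60)&(hsv[...,2]>90)).astype(np.uint8)*255
    m[y0:y1,x0:x1]=g[y0:y1,x0:x1]
    nb,l,st,ce=cv2.connectedComponentsWithStats(m);i=1+st[1:,4].argmax()
    m=(l==i).astype(np.uint8)*255
    cn=max(cv2.findContours(m,0,1)[0],key=cv2.contourArea)
    rc=cv2.approxPolyDP(cv2.convexHull(cn),5,True).reshape(-1,2)
    print(n,rc.tolist());w=cast(c,rc,.038);print(w)
    print(hsv[259 if n=="top" else 256,320 if n=="top" else 287])
    cv2.imwrite(f"pics/{n}_crop.png",cv2.resize(im[y0:y1,x0:x1],None,fx=5,fy=5,interpolation=2)[:600,:800])
    D=c["depth"];o=-c["R"].T@c["t"]
    cs=dict(top=[(320,259),(358,270),(309,296),(346,307)],scene=[(287,256),(316,284),(277,310),(250,280)])[n]
    for u,v in cs:
        vv,uu=np.mgrid[v-8:v+9,u-8:u+9]
        d=D[v-8:v+9,u-8:u+9].ravel();r=rays(c,np.c_[uu.ravel(),vv.ravel()])
        P=(r*d[:,None]-c["t"])@c["R"];P=P[d>0]
        A=np.c_[P[:,:2]-P[:,:2].mean(0),np.ones(len(P))];co=np.linalg.lstsq(A,P[:,2],rcond=None)[0]
        print((u,v),cast(c,[(u,v)],.044),len(P),co,P[:,2].std())
E
```

```text
top [[307, 232], [385, 257], [359, 336], [280, 309]]
[[0.6328 0.2504 0.038 ]
 [0.5856 0.1089 0.038 ]
 [0.4449 0.1588 0.038 ]
 [0.4933 0.2986 0.038 ]]
[ 97  32 183]
(320, 259) [[0.5819 0.2269 0.044 ]] 289 [-0.0298  0.0213  0.0433] 0.0014659222728044949
(358, 270) [[0.5615 0.1589 0.044 ]] 287 [0.0141 0.0054 0.0473] 0.00144099498832045
(309, 296) [[0.5157 0.2468 0.044 ]] 286 [-0.0051  0.0049  0.0431] 0.0015006671380856595
(346, 307) [[0.4958 0.1813 0.044 ]] 287 [-0.0105 -0.0107  0.0433] 0.0014028129829656065
scene [[292, 230], [353, 289], [352, 297], [282, 350], [268, 351], [213, 277]]
[[0.635  0.2491 0.038 ]
 [0.5867 0.108  0.038 ]
 [0.5736 0.1022 0.038 ]
 [0.4472 0.1402 0.038 ]
 [0.4358 0.1556 0.038 ]
 [0.4937 0.2989 0.038 ]]
[112  18 160]
(287, 256) [[0.5828 0.2231 0.044 ]] 289 [ 0.0028 -0.0059  0.0446] 0.0011244623245958475
(316, 284) [[0.5619 0.1572 0.044 ]] 289 [-0.0058 -0.0048  0.0486] 0.0011785896569521544
(277, 310) [[0.494  0.1804 0.044 ]] 289 [-0.0189 -0.0017  0.0444] 0.0011566725099068954
(250, 280) [[0.516  0.2447 0.044 ]] 288 [-0.0185  0.0059  0.0443] 0.0011516027906241602
```

```bash
python3 - <<'E'
from cell import env
from h import *
np.set_printoptions(precision=3,suppress=True,linewidth=200)
P=[]
for n in("top","scene"):
    c=env.read_camera(n);vv,uu=np.mgrid[0:480:2,0:640:2];d=c["depth"][::2,::2].ravel()
    r=rays(c,np.c_[uu.ravel(),vv.ravel()]);P.append(((r*d[:,None]-c["t"])@c["R"])[d>0])
P=np.vstack(P)
print("max z; rows x 0.3.., cols y -.30..0.45 step .05")
for x in np.arange(.30,.72,.03):
    print(round(x,2),[round(float(q[:,2].max()),2) if len(q:=P[(P[:,0]>=x)&(P[:,0]<x+.03)&(P[:,1]>=y)&(P[:,1]<y+.05)])>2 else None for y in np.arange(-.3,.45,.05)])
E
```

```text
max z; rows x 0.3.., cols y -.30..0.45 step .05
0.3 [0.0, -0.0, 0.0, 0.0, 0.0, -0.0, 0.0, 0.0, 0.0, 0.0, 0.0, 0.0, 0.0, 0.0, 0.0]
0.33 [0.0, 0.0, 0.0, 0.0, 0.0, 0.0, 0.0, 0.0, 0.0, 0.0, 0.0, 0.0, 0.0, 0.0, 0.0]
0.36 [0.0, 0.0, 0.0, 0.0, 0.0, 0.0, 0.0, 0.0, 0.0, 0.0, 0.0, 0.0, 0.01, 0.0, 0.0]
0.39 [0.0, 0.0, 0.22, 0.6, 0.61, 0.6, 0.21, 0.0, 0.0, 0.0, 0.0, 0.0, 0.0, 0.0, 0.0]
0.42 [0.01, None, 0.22, 0.22, 0.26, 0.22, 0.22, 0.0, 0.0, 0.04, 0.0, 0.0, 0.0, 0.0, 0.0]
0.45 [0.01, 0.0, 0.26, 0.26, 0.26, 0.26, 0.26, 0.0, 0.04, 0.05, 0.05, 0.04, 0.0, 0.07, 0.07]
0.48 [0.0, 0.0, 0.22, 0.48, 0.52, 0.52, 0.25, 0.0, 0.04, 0.05, 0.05, 0.05, 0.0, 0.65, 0.65]
0.51 [0.0, 0.0, 0.22, 0.52, 0.52, 0.52, 0.22, 0.0, 0.05, 0.05, 0.05, 0.05, 0.0, 0.66, 0.65]
0.54 [0.02, 0.02, 0.26, 0.48, 0.48, 0.58, 0.26, 0.0, 0.05, 0.05, 0.05, 0.05, 0.0, 0.66, 0.66]
0.57 [0.03, 0.03, 0.26, 0.22, 0.25, 0.59, 0.25, 0.0, 0.05, 0.05, 0.05, 0.05, 0.0, 0.65, 0.66]
0.6 [0.03, 0.02, 0.22, 0.23, 0.26, 0.59, 0.21, 0.03, 0.03, 0.04, 0.05, 0.04, 0.0, 0.65, 0.65]
0.63 [0.02, 0.02, 0.35, 0.38, 0.37, 0.6, 0.21, 0.03, 0.03, 0.02, 0.04, 0.0, 0.0, 0.64, 0.65]
0.66 [0.02, 0.02, 0.37, 0.44, 0.5, 0.61, 0.21, 0.03, 0.04, 0.05, 0.05, 0.02, 0.02, 0.63, 0.65]
0.69 [0.02, 0.02, 0.0, None, None, 0.6, 0.21, 0.0, 0.06, 0.06, 0.02, 0.02, 0.02, 0.6, 0.43]
```

View pics/scene_crop.png

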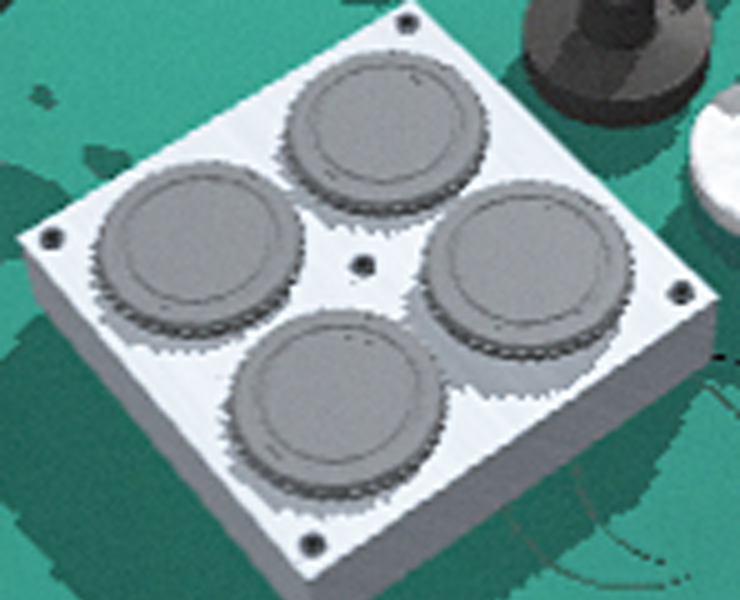

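The close crop agrees with the depth from both views. The right-hand cover, block (+x,−y) at about (0.561, 0.159), reads about 4 mm higher and casts a wider shadow. I'll still feel for it. The route goes in front of the right machine with the fingers shut.

Request:
step_arm:
  series:
    - [[0,0,0,0,1,0.05,1],[0,0,0,0,1,0.05,1],[0,0,0,0,1,0.05,1],[0,0,0,0,1,0.05,1],[0,0,0,0.1,1,0.05,1],[0,0,0,0.1,1,0.05,1],[0,0,0,0.1,1,0.05,1],[0,0,0,0.1,1,0.05,1]]
  force: 30

```text
time: 1.1
eef_pos: [0.2754, -0.4317, 0.2386]
ee_rot: [3.071, 0.661, 0.0]
contact_force: [-0.8, 1.0, 0.3]
gripper_width: 0.355
```

Request:
step_arm:
  series:
    - [[0,0,0,0.1,1,0,1],[0,0,0,0.1,1,0,1],[0,0,0,0.1,1,0,1],[0,0,0,0.1,1,0,1],[0,0,0,0.2,1,0,1],[0,0,0,0.2,1,0,1],[0,0,0,0.2,1,0,1],[0,0,0,0.2,1,0,1]]

```text
time: 1.9
eef_pos: [0.2995, -0.2718, 0.2386]
ee_rot: [3.071, 0.66, 0.001]
contact_force: [0.5, -0.1, -0.7]
gripper_width: 0.005
```

Request:
step_arm:
  series:
    - [[0,0,0,0.3,1,0,1],[0,0,0,0.3,1,0,1],[0,0,0,0.3,1,0,1],[0,0,0,0.3,1,0,1],[0,0,0,0.3,1,0,1]]

```text
time: 2.4
eef_pos: [0.3296, -0.1717, 0.2387]
ee_rot: [3.071, 0.66, 0.001]
contact_force: [-0.2, -0.2, 0.3]
gripper_width: 0.003
```

Request:
step_arm:
  series:
    - [[0,0,0,0.2,1,0,1],[0,0,0,0.2,1,0,1],[0,0,0,0.1,1,0,1],[0,0,0,0.1,1,0,1]]

```text
time: 2.8
eef_pos: [0.3415, -0.0917, 0.2387]
ee_rot: [3.071, 0.661, 0.001]
contact_force: [0.4, 0.4, 0.0]
gripper_width: 0.006
```

Request:
step_arm:
  series:
    - [[0,0,0,0,1,0,1],[0,0,0,0,1,0,1],[0,0,0,0,1,0,1],[0,0,0,0,1,0,1]]

```text
time: 3.2
eef_pos: [0.3414, -0.0117, 0.2387]
ee_rot: [3.071, 0.661, 0.001]
contact_force: [1.0, -0.0, -0.8]
gripper_width: 0.0
```

```bash
python3 - <<'E'
from cell import env
s=env.read_state();print(s["time"],s["eef_pos"],s["joint_pos"].round(3),s["ee_rot"].round(3))
E
```

```text
3.2 [ 0.34138205 -0.01172059  0.23867827] [ 0.086  0.182 -0.158  2.278  0.045  0.683 -1.251] [3.071e+00 6.610e-01 1.000e-03]
```

Request:
step_arm:
  series:
    - [[0,0,0,0,1,0,1],[0,0,0,0,1,0,1],[0,0,0.9,0,1,0,1],[0,0,0.9,0,1,0,1],[0,0,1,0,1,0,1],[0,0,1,0,1,0,1],[0,0,1,0.5,1,0,1],[0,0,1,1,0.7,-0.5,1]]

```text
time: 4.0
eef_pos: [0.3715, 0.1431, 0.2294]
ee_rot: [2.656, 1.677, 0.004]
contact_force: [0.4, 1.0, 0.1]
gripper_width: 0.006
```

Request:
step_arm:
  series:
    - [[0,0,0.97,1,0.3,-0.8,1],[0,0,0,1,0,-1,1],[0,0,0,1,0,-1,1],[0,0,0,1,0,-1,1],[0,0,0,1,0,-1,1],[0,0,0,0.8,0,-1,1],[0,0,0,0,0,-0.5,1],[0,0,0,0,0,0,1]]

```text
time: 4.8
eef_pos: [0.4857, 0.1471, 0.1012]
ee_rot: [-2.559, -1.82, 0.005]
contact_force: [0.5, 0.5, 0.8]
gripper_width: 0.006
```

```bash
python3 - <<'E'
from cell import env
import cv2
from scipy.spatial.transform import Rotation as R
import numpy as np
s=env.read_state();print(s["time"],s["eef_pos"],s["joint_pos"].round(3),s["contact_force"]);M=R.from_rotvec(s["ee_rot"]).as_matrix();print(M.round(3),np.degrees(np.arctan2(M[1,1],M[0,1])))
c=env.read_camera("scene");cv2.imwrite("pics/s1.png",c["image"])
E
```

```text
4.8 [0.48573072 0.14706334 0.1012444 ] [-0.158  0.64  -0.284  2.019  0.335  0.531 -1.015] [0.46893413 0.51255747 0.80159858]
[[ 0.328  0.945 -0.003]
 [ 0.945 -0.328 -0.001]
 [-0.002 -0.003 -1.   ]] -19.170189446732
```

View pics/s1.png

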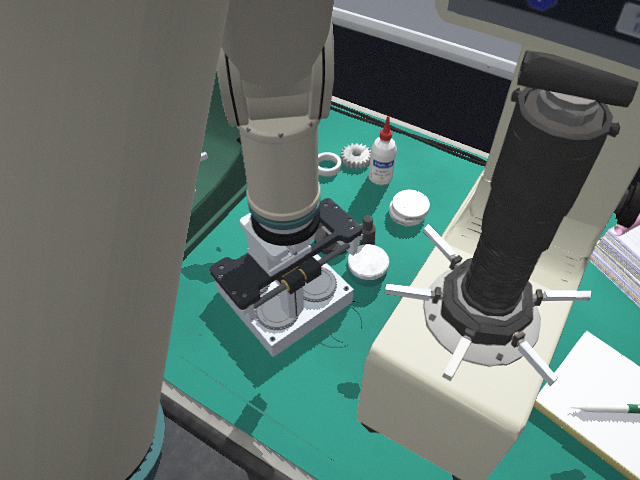

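The scene view shows the shut gripper above the near cover at about (290,300). All is clear. Next I'll feel the outer rim of the near cover, block (−x,−y).

Request:
step_arm:
  series:
    - [[0,0,0,0.1,0.75,-0.5,1],[0,0,0,0,0,-0.6,1],[0,0,0,0,0,-0.2,1],[0,0,0,0,0,-0.1,1],[0,0,0,0,0,0,1]]

```text
time: 5.35
eef_pos: [0.489, 0.1618, 0.0745]
ee_rot: [2.561, 1.82, -0.001]
contact_force: [0.5, -0.5, 0.3]
gripper_width: 0.005
```

Request:
step_arm:
  series:
    - [[0,0,0,0,0,-0.05,1],[0,0,0,0,0,-0.05,1]]

```text
time: 5.55
eef_pos: [0.4895, 0.1623, 0.0727]
ee_rot: [2.561, 1.82, 0.001]
contact_force: [0.3, -0.6, -0.2]
gripper_width: 0.005
```

Request:
step_arm:
  series:
    - [[0,0,0,0,0,-0.05,1],[0,0,0,0,0,-0.05,1]]

```text
time: 5.75
eef_pos: [0.4894, 0.1624, 0.0705]
ee_rot: [2.56, 1.82, 0.0]
contact_force: [0.3, -0.5, -0.1]
gripper_width: 0.005
```

Request:
step_arm:
  series:
    - [[0,0,0,0,0,-0.05,1],[0,0,0,0,0,0,1]]

```text
time: 5.95
eef_pos: [0.4893, 0.1625, 0.0694]
ee_rot: [-2.56, -1.821, 0.0]
contact_force: [-0.0, -0.5, 0.0]
gripper_width: 0.007
```

Request:
step_arm:
  series:
    - [[0,0,0,0,0,-0.05,1],[0,0,0,0,0,0,1]]

```text
time: 6.15
eef_pos: [0.4893, 0.1625, 0.0693]
ee_rot: [2.56, 1.82, 0.0]
contact_force: [-1.1, -0.4, 8.2]
gripper_width: 0.004
```

The home cover stops hard at TCP 0.0693: 8 N with no give. Next is the cover at (−x,+y), on its outer rim.

Request:
step_arm:
  series:
    - [[0,0,0,0,0,1,1],[0,0,0,0.3,0.9,0,1],[0,0,0,0.3,0.9,0,1],[0,0,0,0.3,0.9,0,1],[0,0,0,0.3,0.9,0,1],[0,0,0,0.3,0.9,0,1],[0,0,0,0.3,0.85,-0.75,1],[0,0,0,0,0,-0.1,1]]

```text
time: 6.95
eef_pos: [0.5248, 0.2721, 0.0704]
ee_rot: [-2.556, -1.823, -0.0]
contact_force: [-0.8, -0.1, 0.3]
gripper_width: 0.006
```

Request:
step_arm:
  series:
    - [[0,0,0,0,0,-0.05,1],[0,0,0,0,0,-0.05,1],[0,0,0,0,0,0,1]]

```text
time: 7.25
eef_pos: [0.5253, 0.2682, 0.0697]
ee_rot: [2.561, 1.819, -0.001]
contact_force: [0.1, -0.5, 0.1]
gripper_width: 0.008
```

Request:
step_arm:
  series:
    - [[0,0,0,0,0,-0.05,1],[0,0,0,0,0,0,1]]

```text
time: 7.45
eef_pos: [0.5256, 0.2686, 0.0694]
ee_rot: [2.56, 1.819, 0.0]
contact_force: [-0.9, -1.8, 4.5]
gripper_width: 0.003
```

Also solid at 0.0694. Next is the (+x,+y) cover.

Request:
step_arm:
  series:
    - [[0,0,0,0,0,0.8,1],[0,0,0,0.8,-0.3,0,1],[0,0,0,0.8,-0.3,0,1],[0,0,0,0.8,-0.3,0,1],[0,0,0,0.85,-0.2,-0.5,1],[0,0,0,0,0,-0.2,1],[0,0,0,0,0,0,1]]

```text
time: 8.15
eef_pos: [0.5893, 0.2469, 0.0698]
ee_rot: [-2.561, -1.819, 0.003]
contact_force: [-1.0, 0.9, 0.0]
gripper_width: 0.003
```

Request:
step_arm:
  series:
    - [[0,0,0,0,0,-0.05,1],[0,0,0,0,0,0,1]]

```text
time: 8.35
eef_pos: [0.5893, 0.2482, 0.0697]
ee_rot: [-2.559, -1.822, 0.001]
contact_force: [-0.6, 0.3, -0.1]
gripper_width: 0.004
```

Request:
step_arm:
  series:
    - [[0,0,0,0,0,-0.05,1],[0,0,0,0,0,0,1]]

```text
time: 8.55
eef_pos: [0.5897, 0.2482, 0.0694]
ee_rot: [-2.559, -1.821, -0.0]
contact_force: [-1.2, -0.6, 5.3]
gripper_width: 0.006
```

Solid at 0.0694. Last is the suspected (+x,−y) cover, outer −y rim, with finer steps from higher up.

Request:
step_arm:
  series:
    - [[0,0,0,0,0,1,1],[0,0,0,-0.3,-0.9,0,1],[0,0,0,-0.3,-0.9,0,1],[0,0,0,-0.3,-0.9,0,1],[0,0,0,-0.3,-0.9,0,1],[0,0,0,-0.3,-0.9,0,1],[0,0,0,-0.3,-0.95,0,1],[0,0,0,0,0,-0.45,1]]

```text
time: 9.35
eef_pos: [0.5544, 0.1355, 0.0801]
ee_rot: [2.562, 1.815, -0.001]
contact_force: [0.7, 0.0, -0.1]
gripper_width: 0.005
```

Request:
step_arm:
  series:
    - [[0,0,0,0,0,0,1],[0,0,0,0,0,-0.05,1],[0,0,0,0,0,-0.05,1]]

```text
time: 9.65
eef_pos: [0.5545, 0.1401, 0.0774]
ee_rot: [-2.558, -1.822, -0.001]
contact_force: [-0.2, 0.3, 0.7]
gripper_width: 0.005
```

Request:
step_arm:
  series:
    - [[0,0,0,0,0,-0.04,1],[0,0,0,0,0,0,1]]

```text
time: 9.85
eef_pos: [0.5543, 0.1391, 0.0766]
ee_rot: [-2.559, -1.821, -0.0]
contact_force: [1.2, -0.1, -0.0]
gripper_width: 0.005
```

Request:
step_arm:
  series:
    - [[0,0,0,0,0,-0.02,1],[0,0,0,0,0,0,1]]

```text
time: 10.05
eef_pos: [0.5543, 0.1386, 0.0763]
ee_rot: [-2.56, -1.821, -0.0]
contact_force: [0.3, -0.3, 0.1]
gripper_width: 0.006
```

Request:
step_arm:
  series:
    - [[0,0,0,0,0,-0.04,1],[0,0,0,0,0,0,1]]

```text
time: 10.25
eef_pos: [0.5543, 0.1384, 0.0754]
ee_rot: [2.56, 1.82, 0.0]
contact_force: [0.2, 0.2, -0.4]
gripper_width: 0.005
```

Request:
step_arm:
  series:
    - [[0,0,0,0,0,-0.03,1],[0,0,0,0,0,0,1]]

```text
time: 10.45
eef_pos: [0.5543, 0.1385, 0.0748]
ee_rot: [-2.56, -1.82, 0.0]
contact_force: [0.4, -0.1, -0.1]
gripper_width: 0.006
```

Request:
step_arm:
  series:
    - [[0,0,0,0,0,-0.03,1],[0,0,0,0,0,0,1]]

```text
time: 10.65
eef_pos: [0.5543, 0.1385, 0.0742]
ee_rot: [-2.56, -1.82, 0.0]
contact_force: [-0.1, -0.7, -0.3]
gripper_width: 0.002
```

Request:
step_arm:
  series:
    - [[0,0,0,0,0,-0.03,1],[0,0,0,0,0,0,1]]

```text
time: 10.85
eef_pos: [0.5543, 0.1385, 0.0736]
ee_rot: [-2.56, -1.82, 0.0]
contact_force: [0.4, -0.5, 0.2]
gripper_width: 0.003
```

Request:
step_arm:
  series:
    - [[0,0,0,0,0,-0.02,1],[0,0,0,0,0,0,1]]

```text
time: 11.05
eef_pos: [0.5543, 0.1384, 0.0733]
ee_rot: [2.56, 1.82, -0.0]
contact_force: [-0.2, -0.3, 0.0]
gripper_width: 0.005
```

Request:
step_arm:
  series:
    - [[0,0,0,0,0,-0.02,1],[0,0,0,0,0,0,1]]

```text
time: 11.25
eef_pos: [0.5543, 0.1381, 0.0729]
ee_rot: [2.56, 1.82, -0.001]
contact_force: [-0.2, -1.2, 1.4]
gripper_width: 0.004
```

Request:
step_arm:
  series:
    - [[0,0,0,0,0,-0.02,1],[0,0,0,0,0,0,1]]

```text
time: 11.45
eef_pos: [0.5542, 0.1379, 0.0725]
ee_rot: [2.56, 1.82, -0.001]
contact_force: [-0.0, -2.6, 3.8]
gripper_width: 0.003
```

Request:
step_arm:
  series:
    - [[0,0,0,0,0,-0.02,1],[0,0,0,0,0,0,1]]

```text
time: 11.65
eef_pos: [0.5541, 0.1376, 0.0722]
ee_rot: [2.56, 1.819, -0.002]
contact_force: [-1.3, -3.8, 4.6]
gripper_width: 0.005
```

This one meets the tips at 0.0732, which is 3.8 mm higher. It gives about 1 mm under 4.6 N and tilts, so it is the proud cover. I'll lift and look with the wrist camera, then go to its middle.

Request:
step_arm:
  series:
    - [[0,0,0,0,0,0.6,1],[0,0,0,0.3,0.7,0,1],[0,0,0,0.02,0.4,0,1],[0,0,0,0,0,0,1],[0,0,0,0,0,0,1]]

```text
time: 12.15
eef_pos: [0.5604, 0.1614, 0.0838]
ee_rot: [-2.559, -1.822, 0.0]
contact_force: [0.2, -0.6, -0.8]
gripper_width: 0.004
```

```bash
python3 - <<'E'
from cell import env
from h import *
s=env.read_state();print(s["time"],s["eef_pos"],s["contact_force"])
c=env.read_camera("wrist");cv2.imwrite("pics/w1.png",c["image"])
c=env.read_camera("scene");cv2.imwrite("pics/s2.png",cv2.resize(c["image"][200:360,200:380],None,fx=4,fy=3.7))
E
```

```text
12.15 [0.56040132 0.16136498 0.08381843] [ 0.189859   -0.56767635 -0.75764398]
```

View pics/w1.png

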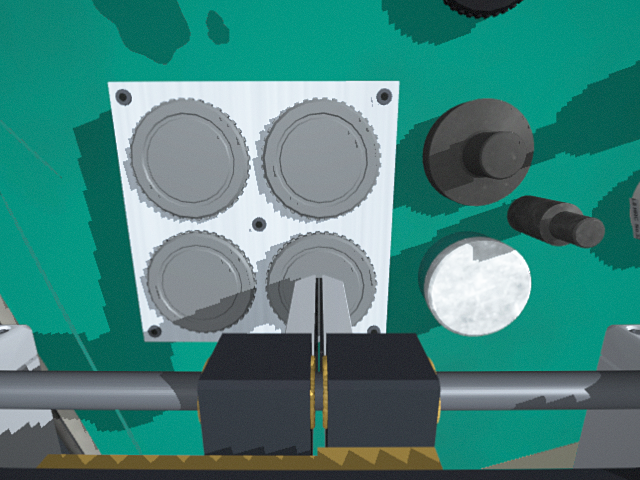

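View pics/s2.png

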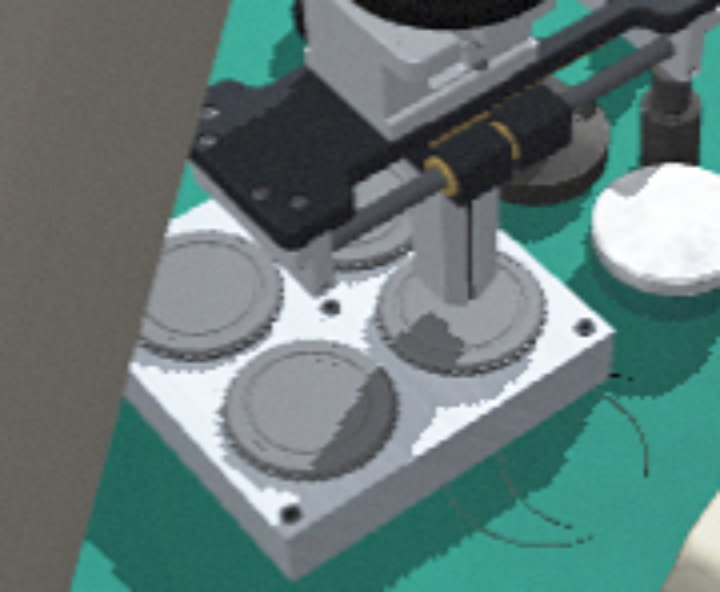

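The wrist view shows the tips at (320,280) over the middle of the proud cover, about (321,280). The rock-free covers are at (205,283), (190,157) and (321,157). Now I'll press.

Request:
step_arm:
  series:
    - [[0,0,0,0,0,-0.4,1],[0,0,0,0,0,-0.05,1],[0,0,0,0,0,0,1]]

```text
time: 12.55
eef_pos: [0.5603, 0.1601, 0.0744]
ee_rot: [-2.56, -1.82, 0.002]
contact_force: [-0.4, -0.0, 1.0]
gripper_width: 0.003
```

Request:
step_arm:
  series:
    - [[0,0,0,0,0,-0.05,1],[0,0,0,0,0,-0.05,1],[0,0,0,0,0,0,1]]

```text
time: 12.85
eef_pos: [0.5608, 0.1604, 0.0733]
ee_rot: [2.56, 1.82, 0.0]
contact_force: [-0.7, 0.4, 1.9]
gripper_width: 0.005
```

Request:
step_arm:
  series:
    - [[0,0,0,0,0,-0.05,1],[0,0,0,0,0,0,1]]

```text
time: 13.05
eef_pos: [0.5609, 0.1605, 0.0729]
ee_rot: [2.56, 1.82, 0.001]
contact_force: [-2.2, -1.0, 6.0]
gripper_width: 0.004
```

Request:
step_arm:
  series:
    - [[0,0,0,0,0,-0.05,1],[0,0,0,0,0,0,1]]

```text
time: 13.25
eef_pos: [0.5609, 0.1605, 0.072]
ee_rot: [2.56, 1.82, 0.001]
contact_force: [-2.2, -0.8, 8.9]
gripper_width: 0.004
```

Request:
step_arm:
  series:
    - [[0,0,0,0,0,-0.05,1],[0,0,0,0,0,-0.05,1],[0,0,0,0,0,0,1]]

```text
time: 13.55
eef_pos: [0.5609, 0.1604, 0.0701]
ee_rot: [2.56, 1.82, 0.001]
contact_force: [-2.3, -1.0, 9.1]
gripper_width: 0.006
```

Request:
step_arm:
  series:
    - [[0,0,0,0,0,-0.05,1],[0,0,0,0,0,0,1]]

```text
time: 13.75
eef_pos: [0.5609, 0.1603, 0.0693]
ee_rot: [2.56, 1.82, 0.0]
contact_force: [-2.1, -1.9, 10.5]
gripper_width: 0.005
```

Request:
step_arm:
  series:
    - [[0,0,0,0,0,-0.04,1],[0,0,0,0,0,0,1],[0,0,0,0,0,0,1]]

```text
time: 14.05
eef_pos: [0.5608, 0.1603, 0.0692]
ee_rot: [2.56, 1.82, 0.001]
contact_force: [-3.5, -1.2, 16.0]
gripper_width: 0.004
```

```bash
python3 - <<'E'
from cell import env
from h import *
s=env.read_state();print(s["time"],s["eef_pos"],s["contact_force"])
c=env.read_camera("wrist");cv2.imwrite("pics/w2.png",c["image"][60:360,90:420])
c=env.read_camera("scene");cv2.imwrite("pics/s3.png",cv2.resize(c["image"][200:360,200:380],None,fx=4,fy=3.7))
E
```

```text
14.05 [0.56083538 0.16031282 0.0692426 ] [-3.49946494 -1.24850908 16.00879124]
```

View pics/s3.png

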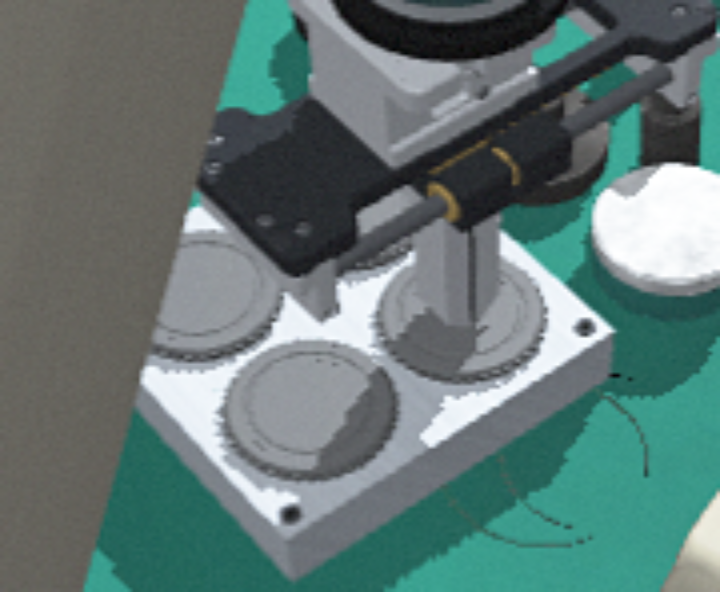

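View pics/w2.png

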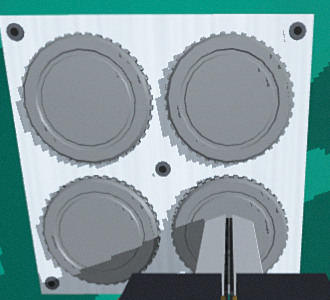

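The scene crop shows the shadow step gone and the tips on the middle of the right-hand cover at (460,335). No other cover is touched. I'll check once for level by depth, then hand in.

```bash
python3 - <<'E'
from cell import env
from h import *
c=env.read_camera("scene");D=c["depth"];vv,uu=np.mgrid[240:340,200:360]
d=D[240:340,200:360].ravel();r=rays(c,np.c_[uu.ravel(),vv.ravel()]);P=(r*d[:,None]-c["t"])@c["R"]
C=np.array([.5392,.2042]);ex=np.array([.9438,-.3305]);ey=np.array([.3305,.9438])
for sx,sy in((1,-1),(-1,-1),(-1,1)):
    o=C+.035*sx*ex+.035*sy*ey;q=P[:,:2]-o;b=np.c_[q@ex,q@ey];R=np.hypot(*b.T)
    m=(R>.017)&(R<.029)&(abs(P[:,2]-.045)<.008)
    A=np.c_[b[m],np.ones(m.sum())];print(sx,sy,m.sum(),np.linalg.lstsq(A,P[m,2],rcond=None)[0].round(4))
s=env.read_state();print(s["time"],s["eef_pos"],s["contact_force"],s["gripper_width"])
env.job_done()
E
```

```text
1 -1 500 [0.0034 0.0004 0.0444]
-1 -1 711 [0.0032 0.0015 0.0442]
-1 1 393 [0.0023 0.0049 0.0443]
14.2 [0.56082033 0.1603111  0.06921729] [-4.15681461 -2.432542   15.8785753 ] 0.006094140227132549
the job is handed in; nothing more can be done
```

The cover that was not home is the one in the well at block (+x, −y), world about (0.561, 0.160). It is now pressed fully home. I handed the job in at 14.2 s with the shut fingertips still holding its middle down at about 16 N.

- **Finding it:** I felt one outer rim on each cover. Three stopped hard with the TCP at 0.0693–0.0694 m. This one met the tips 3.8 mm higher and gave about 1 mm under 4.6 N. I felt only its −y side, and that give is less than the 2 mm you quoted at 4 N. The camera depth had also shown it about 4 mm high beforehand.
- **Pressing it:** At the middle it slid down at about 9–10 N and then stopped hard at 0.0692 m, level with the others.
- **Last checks:** Depth put its top at 44.4 mm with no tilt, against 44.2 and 44.3 mm for the two home covers I compared. I did not include the fourth cover (+x, +y) in that comparison. The last pictures show the tips touching only this cover. The arm never went near the things behind the block.

One light slip: I pressed the first home cover's rim at 8 N instead of about 4 N. It did not move.

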